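# Reset the tripped kiln switch

## Robot

A 6-joint arm with a two-finger parallel gripper is mounted at the origin on the work surface. World frame = base frame: x ahead of the robot, y to its left, z up, the work surface at z = 0. Lengths are in m, angles in rad, forces in N, time in s.
With the tool pointing down it reaches from about 0.35 to 0.775 m from the base axis. Payload 5.5 kg.
Tool frame: the origin (TCP) lies between the finger pads; the fingertips stand 17 mm ahead of it and the grasp point (between the pads) lies 2 mm behind it (env.finger_overhang is the distance from the TCP to the fingertips, in m); z points along the fingers, y is the line along which they close (so a half turn about z gives the same grasp; the last joint's range is limited). The gripper opens to 85 mm and grips with 20 to 120 N. Pads are 22 mm wide; open, the fingers measure 114 mm over their backs; the gripper's body (76 mm by 85 mm) begins 54 mm behind the grasp point. The pads swing forward as they close: fully open they stand 13 mm farther back than shut.
Start: joints at [1.016, 0.313, 0.046, 1.304, 0, 1.431], TCP at [0.232, 0.526, 0.248] pointing down, gripper open.
Joint ranges: [-2.76, 2.76], [-0.86, 1.69], [-1.03, 1.26], [-2.2, 2.34], [-1.47, 1.5], [-3.14, 3.14]. Speed limits (rad/s): [2.57, 2.57, 3.14, 3.14, 3.14, 3.14].

## Interface

Orientations are given as a unit quaternion [w, x, y, z].
In Python, from workcell import env gives the robot as it stands. The module is installed in compiled form; this text tells all that it offers.
- The arm moves only by the shell command python3 -m pendant 'ROWS' [FORCE]. ROWS is JSON, a list of rows, each a list of 5 numbers: the gripper's target within -1 to 1 (fully open at 1, half-way at 0, shut at -1), then the shift along the tool's x, y, z in m, then the turn about the tool's z in rad. A call has 1 to 8 rows; each row shifts and turns the commanded pose from where the row before left it, along the tool's axes as they then stand; what a row does not reach is not made up. A row lasts 1/8 s, in which the tool goes at most 62.5 mm and 10.7 degrees, less where a joint would pass 70% of its speed; a pose out of reach is approached as far as the arm can. A call with a gripper value outside its range is refused whole. The fingers move at their own pace and stop on an object; FORCE is the grip in N (left out, the last holds). Time passes only in rows, so rows that do not move let the fingers close. It gives the time, the measured TCP pose, the force, the opening and the grip force at its end, in the units of the state.
- env.get_state(): the state, without advancing time (a new reading comes with each control period).
- env.read_camera(name): name is "scene" or "top" or "wrist"; returns the picture (400x640x3 uint8, red, green, blue); there is no depth.
- env.calibration(name): a dict with "K" (3x3 intrinsics, pixels), "distortion" ([k1, k2, p1, p2, k3] as OpenCV has them; the pictures are not rectified), "T" (4x4, takes a point from camera to world coordinates); the wrist camera has in their place "tool_from_camera" (4x4, takes a point from camera to tool coordinates, whose origin is the TCP and whose axes are the flange's). Camera axes: x right, y down, z forward; pixel columns grow to the right and rows downward; lengths in m; the calibration is good to about 2 mm. A picture is of the moment at which its call begins: read the wrist's pose just before it. calibration takes no time and is no camera call.
- env.hand_in(): hands the job in; it is judged then, once.
Trained networks look in the newest picture that a camera, given by its name, has taken for a name from the list of things; names that differ only in an ending like _2 or _b are one class to them, and where a whole thing is asked for, a point or a joint stands for the part that bears it (a point fixed in the world has none). Each returns a list of dicts, best first, with "score" (0 to 1); they miss things now and then, are a little off and sometimes report something else, mostly with a low value. They report only what shows in the picture. A call takes as long as a camera call.
- env.recognise(camera, label): "centre" ([column, row] in pixels, amid what is visible of it).
The state is a dict: "clock": time; "joint_pos": joint angles; "qvel": joint speeds; "tau": joint torques, N m; "tcp_pos": TCP position; "orientation": TCP orientation; "wrist_force": force on the tool from outside, world axes, zero at the start; "ft_torque": the same for the moment, N m; "finger_gap": finger opening in m; "grip_force": force on a finger pad.
Only numpy, scipy, OpenCV 4.12 (cv2) and the standard library are available. Lean on these libraries where they do the work, as an engineer would, in place of code of your own. Each camera call takes 0.05 s, during which the arm holds its last target. There are 200 camera calls.

## Task

One of the two kiln switch boxes on the bench has tripped: its red lever stands about halfway and its little window shows orange. Reset it by pushing the lever fully off (towards the white mark) against its end stop so that the flag turns over to green, keep it pressed home there with about 13 N for a second to set the latch, then throw it fully on (towards the green mark) and let go. Press gently, by feel, never harder than 20 N; leave the other kiln switched on and do not disturb the pots and the tool.

Things in the scene. Friction and masses are not known exactly. Their poses are not given: they have to be found in the camera images.
- tripped_box: The kiln switch box that has tripped. A fixed grey box 180 x 100 x 110 mm (own x, y, z), origin at the centre of its underside. The lever swings in its x-z plane about a pivot above the origin, 60 mm up, 50 mm below the top. Own +x (green mark) is ON, own -x (white mark) OFF.
- lever (a joint): Lever angle (rad) from upright, + to ON; starts 0 to 0.1. Stiff, stays where left: 2 to 3 N at its upper part moves it, 5 to 8 N over the last 0.2 rad to OFF, turning the flag. OFF stop unknown, somewhere in -0.24 to -0.56: there force rises by 5 to 12 N/mm. ON stop 0.50 (5 N/mm). Until the flag is over a latch bars it hard at 0.11 to 0.32. Over 20 N damages it.
- lever_tip (a point): Centre of the top end of the tripped box's lever, 100 mm from the pivot. The handle below it is a flat red plate, 10 mm thick along the swing and 20 mm wide, from 55 to 100 mm from the pivot.
- flag (a joint): Angle (rad) of the trip flag inside the tripped box: 0 = tripped (window orange), 0.60 = fully turned over at its stop (window green). Only the lever turns it, in the last part of its way to OFF; it then stays.
- tripped_window (a point): Middle of the flag window on top of the tripped box (orange now), 114 mm above the bench, 72 mm from the box's middle towards OFF, in a black frame 4 mm high, 33 x 60 mm.
- running_box: The other kiln's switch box, which is on and must be left alone; same make. A fixed grey box 180 x 100 x 110 mm (own x, y, z), origin at the centre of its underside. The lever swings in its x-z plane about a pivot above the origin, 60 mm up, 50 mm below the top. Own +x (green mark) is ON, own -x (white mark) OFF.
- running_lever (a joint): Angle (rad) of the other box's lever, same make; it stands ON at about 0.5 and must stay there.
- tumbler_mid (a point): Middle of an upright white glazed tumbler, 68 mm across, 100 mm tall, loose, beyond the boxes. Leave alone.
- bowl_mid (a point): Middle of a terracotta bowl, 90 mm across, 45 mm tall, loose, to the robot's left of the boxes. Leave alone.
- knife_grip (a point): Handle of a loose flat modelling spatula 170 mm long, lying to the right of the boxes. Leave alone.

How it is judged:
By the outcome, as a careful person would: the job done as asked, in the order asked, and still so for the second after the job is handed in, with the robot touching nothing.
It also fails if it takes over 64 s, if anything falls off the work surface, if the arm or the gripper's body presses on something with over 40 N, if the wrist force passes 120 N, or if a joint passes its speed limit or range.

## Working session

There is one attempt and no reset: what is moved stays moved. The work goes in short steps, Python scripts to look and compute and a shell command to move; the robot and the scene stay as the last step left them, time stands still between calls to the robot, and variables do not carry over. Pictures are saved under pics/ and viewed, at most 10 in all, crops included, and the job is handed in when it is done.

```bash
mkdir -p pics; cat > h.py <<'E'
import numpy as np,cv2
from workcell import env
def ray(cam,px,state=None):
    c=env.calibration(cam);K=np.array(c["K"]);D=np.array(c["distortion"])
    u=cv2.undistortPoints(np.array([[px]],float),K,D)[0,0]
    if cam=="wrist":
        from scipy.spatial.transform import Rotation as R
        s=state;q=s["orientation"];T=np.eye(4);T[:3,:3]=R.from_quat([q[1],q[2],q[3],q[0]]).as_matrix();T[:3,3]=s["tcp_pos"]
        T=T@np.array(c["tool_from_camera"])
    else:T=np.array(c["T"])
    return T[:3,3],T[:3,:3]@np.array([u[0],u[1],1])
def at_z(cam,px,z,state=None):
    o,d=ray(cam,px,state);return o+d*(z-o[2])/d[2]
def save(cam,name):
    im=env.read_camera(cam);cv2.imwrite("pics/"+name,im[:,:,::-1]);return im
E
python3 - <<'E'
from h import *
s=env.get_state();print(s)
for c in ("top","scene"):
    save(c,c+"0.png")
    for l in ("tripped_box","running_box","lever_tip","tripped_window","tumbler_mid","bowl_mid","knife_grip"):
        r=env.recognise(c,l)[:2]
        print(c,l,[(np.round(x["centre"]),round(x["score"],2),np.round(at_z(c,x["centre"],.114),3)) for x in r])
E
```

```text
{'clock': 0.0, 'joint_pos': array([ 1.01639302e+00,  3.14011691e-01,  4.49824855e-02,  1.30355795e+00,
       -2.32364811e-05,  1.43120958e+00]), 'qvel': array([ 0.00091126,  0.00084698,  0.00048347, -0.00064376,  0.00010437,
        0.00051024]), 'tau': array([ 6.83371491e-04, -4.80623245e+01,  2.98535031e+01,  1.92156021e-02,
       -5.70154884e-05,  1.73027229e-05]), 'tcp_pos': array([0.23150013, 0.52583446, 0.24740382]), 'orientation': array([-2.93581654e-04,  2.05924328e-01,  9.78567509e-01, -8.45999791e-04]), 'wrist_force': array([-0.30137124, -0.13931719,  0.11415553]), 'ft_torque': array([0.00176737, 0.0214875 , 0.04001357]), 'grip_force': 0.0, 'finger_gap': 0.08533484130219027}
top tripped_box [(array([376., 229.]), 0.86, array([ 0.522, -0.165,  0.114])), (array([197., 212.]), 0.29, array([0.565, 0.331, 0.114]))]
top running_box [(array([266., 210.]), 0.96, array([0.57 , 0.142, 0.114]))]
top lever_tip [(array([195., 213.]), 0.59, array([0.561, 0.336, 0.114])), (array([379., 227.]), 0.5, array([ 0.528, -0.174,  0.114]))]
top tripped_window [(array([378., 223.]), 0.94, array([
[... 171 characters left out ...]
wl_mid [(array([196., 212.]), 0.62, array([0.564, 0.334, 0.114]))]
top knife_grip [(array([436., 204.]), 0.66, array([ 0.594, -0.331,  0.114]))]
scene tripped_box [(array([275., 261.]), 0.65, array([ 0.557, -0.197,  0.114]))]
scene running_box [(array([354., 171.]), 0.84, array([0.604, 0.105, 0.114]))]
scene lever_tip [(array([274., 244.]), 0.64, array([ 0.534, -0.162,  0.114]))]
scene tripped_window [(array([278., 262.]), 0.86, array([ 0.565, -0.197,  0.114]))]
scene tumbler_mid [(array([370., 232.]), 0.7, array([ 0.712, -0.037,  0.114]))]
scene bowl_mid [(array([376., 127.]), 0.8, array([0.593, 0.27 , 0.114]))]
scene knife_grip [(array([261., 347.]), 0.91, array([ 0.629, -0.368,  0.114]))]
```

```bash
python3 -c "
import cv2
a=cv2.imread('pics/top0.png')[140:290,160:460];b=cv2.imread('pics/scene0.png')[100:380,160:460]
cv2.imwrite('pics/t.png',cv2.resize(a,None,fx=2.6,fy=2.6,interpolation=2));cv2.imwrite('pics/s.png',cv2.resize(b,None,fx=2,fy=2,interpolation=2))"
```

```text
(no output)
```

View pics/t.png

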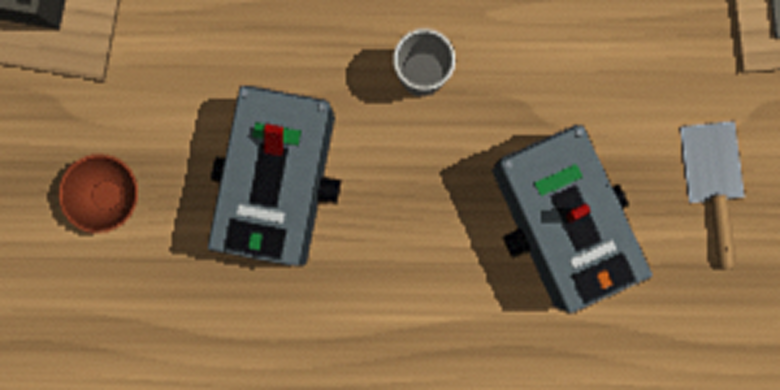

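View pics/s.png

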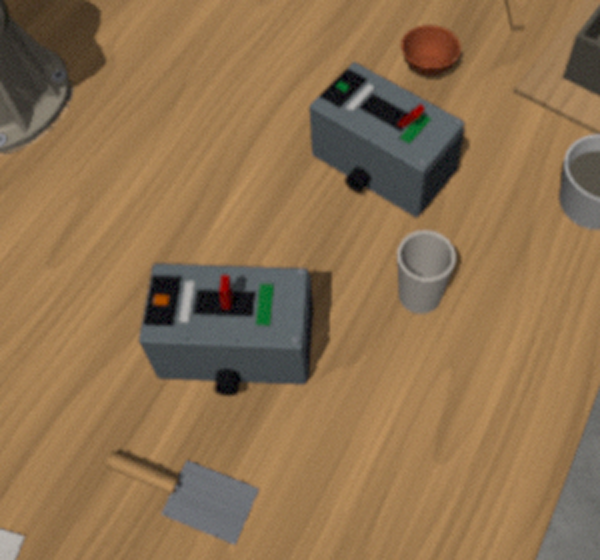

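The tripped box is on the right in the top view: orange window at crop (605,280), green mark at (557,180), OFF towards the robot. The running box, with its lever on and a green window, is on the left at crop (270,190). I'll compute the box frame next.

```bash
cat > p.py <<'E'
from h import *
def f(p,z): return at_z("top",(160+p[0]/2.6-.3,140+p[1]/2.6-.3),z)
C=[f(p,.11)[:2] for p in [(498,160),(580,127),(650,272),(572,312)]]
on=(C[0]+C[1])/2;off=(C[2]+C[3])/2;ctr=(on+off)/2
print(np.round(C,3),"len",np.linalg.norm(on-off),"wid",np.linalg.norm(C[0]-C[1]),np.linalg.norm(C[2]-C[3]))
w=f((605,280),.114)[:2];g=f((557,180),.11)[:2];tip=f((581,211),.16)[:2]
d=on-off;print("yaw",np.degrees(np.arctan2(d[1],d[0])),"from window/green",np.degrees(np.arctan2(*(g-w)[::-1])))
u=(on-off)/np.linalg.norm(on-off)
print("ctr",ctr,"win",w,(w-ctr)@u,"tip",tip,(tip-ctr)@u,(tip-ctr)@[-u[1],u[0]])
E
python3 p.py
```

```text
[[ 0.599 -0.096]
 [ 0.636 -0.184]
 [ 0.481 -0.258]
 [ 0.438 -0.175]] len 0.1753439814012558 wid 0.09549299827729908 0.09372751631774713
yaw 25.9536322708111 from window/green 25.419949892941222
ctr [ 0.53836899 -0.17851303] win [ 0.47216364 -0.20975289] -0.07320036952838985 tip [ 0.54289043 -0.17717111] 0.00465273653184318 -0.0007721901901915742
```

```bash
python3 -m pendant '[[-1,-0.037,-0.03,0,0],[-1,-0.037,-0.03,0,0],[-1,-0.037,-0.03,0,0],[-1,-0.037,-0.03,0,0],[-1,-0.037,-0.03,0,0],[-1,-0.037,-0.03,0,0],[-1,-0.037,-0.03,0,0],[-1,-0.037,-0.03,0,0]]' 30
python3 -m pendant '[[-1,-0.037,-0.03,0,0],[-1,-0.037,-0.03,0,0],[-1,-0.037,-0.03,0,0],[-1,-0.037,-0.03,0,0],[-1,-0.037,-0.03,0,0],[-1,-0.037,-0.03,0,0],[-1,-0.037,-0.03,0,0],[-1,-0.037,-0.03,0,0]]'
python3 -m pendant '[[-1,0,0,0,-0.173],[-1,0,0,0,-0.173],[-1,0,0,0,-0.173],[-1,0,0,0,-0.173],[-1,0,0,0,-0.174],[-1,0,0,0,0]]'
cat > rel.py <<'E'
from h import *
from scipy.spatial.transform import Rotation as R
s=env.get_state();q=s["orientation"];M=R.from_quat([q[1],q[2],q[3],q[0]]).as_matrix()
C=np.array([.5384,-.1785]);a=np.radians(25.8);u=np.array([np.cos(a),np.sin(a)]);v=np.array([-u[1],u[0]])
d=s["tcp_pos"][:2]-C
print("t",s["clock"],"box xy",np.round([d@u,d@v],4),"z",s["tcp_pos"][2],"toolx yaw",np.degrees(np.arctan2(M[1,0],M[0,0])),"gap",s["finger_gap"],"F",np.round(s["wrist_force"],2),"F_along",s["wrist_force"][:2]@u)
print("j",np.round(s["joint_pos"],2))
E
python3 - <<'E'
import rel
from h import *
s=env.get_state();save("wrist","w1.png")
for l in ("lever_tip","tripped_window"):
    for x in env.recognise("wrist",l)[:2]:
        p=at_z("wrist",x["centre"],.16 if l=="lever_tip" else .114,s);e=p[:2]-rel.C
        print(l,x,np.round(p,4),"box",e@rel.u,e@rel.v)
E
```

```text
clock: 1.8
tcp_pos: [0.4065, 0.1859, 0.2486]
orientation: [0.0, 0.206, 0.979, 0.0]
wrist_force: [0.5, 0.1, -0.2]
finger_gap: 0.0003
grip_force: 0.0
clock: 2.8
tcp_pos: [0.5807, -0.1531, 0.2484]
orientation: [0.0, 0.206, 0.979, 0.0]
wrist_force: [0.8, -0.5, 0.4]
finger_gap: -0.0
grip_force: 0.0
clock: 3.55
tcp_pos: [0.5801, -0.1516, 0.2483]
orientation: [0.0, -0.223, 0.975, 0.0]
wrist_force: [-0.4, -0.5, -0.1]
finger_gap: -0.0003
grip_force: 0.0
t 3.55 box xy [0.0493 0.0061] z 0.24827726914431275 toolx yaw -154.25530338827178 gap -0.00026497428881983883 F [-0.38 -0.52 -0.11] F_along -0.5710044436545736
j [-0.39  0.36  0.12  1.32  0.   -0.84]
lever_tip {'centre': [315.6, 147.3], 'score': 0.8} [ 0.5364 -0.1774  0.16  ] box -0.0013297670565567408 0.001906677666173767
tripped_window {'centre': [319.3, 125.3], 'score': 0.96} [ 0.5244 -0.1808  0.114 ] box -0.013596614964267903 0.00396556544348765
```

View pics/w1.png

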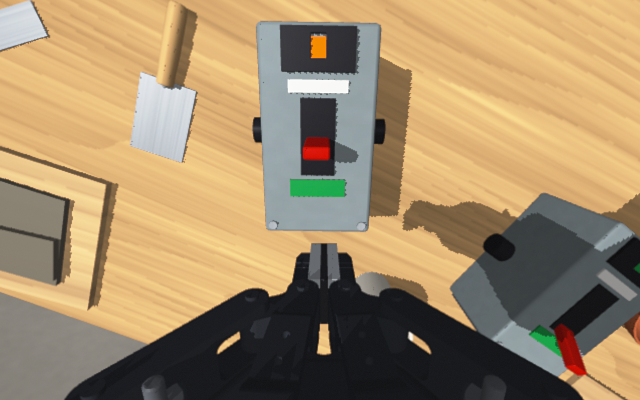

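Wrist view: OFF is up, which is tool +x. Window at (319,47), lever tip about (316,148), box corners near (258,23), (380,23), (369,229), (267,229).

```bash
python3 - <<'E'
import rel
from h import *
s=env.get_state()
for n,p,z in [("win",(319,47),.114),("tipON",(316,159),.158),("tipOFF",(316,139),.16),("c1",(258,23),.11),("c2",(380,23),.11),("c3",(369,229),.11),("c4",(267,229),.11),("green",(318,188),.11),("white",(318,86),.11)]:
    q=at_z("wrist",p,z,s);e=q[:2]-rel.C;print(n,np.round(q,3),np.round([e@rel.u,e@rel.v],4))
E
```

```text
t 3.7 box xy [0.0493 0.0061] z 0.24828069597149172 toolx yaw -154.29393298660366 gap -0.0002811920951416993 F [-0.32  0.32  0.36] F_along -0.14991508138352577
j [-0.39  0.36  0.12  1.32  0.   -0.84]
win [ 0.471 -0.207  0.114] [-0.0729  0.0042]
tipON [ 0.544 -0.173  0.158] [0.0074 0.0021]
tipOFF [ 0.531 -0.18   0.16 ] [-0.0071  0.0023]
c1 [ 0.476 -0.257  0.11 ] [-0.0904 -0.0431]
c2 [ 0.435 -0.171  0.11 ] [-0.0902  0.0515]
c3 [ 0.591 -0.097  0.11 ] [0.083  0.0508]
c4 [ 0.633 -0.184  0.11 ] [ 0.0828 -0.0467]
green [ 0.575 -0.158  0.11 ] [0.0423 0.0024]
white [ 0.497 -0.195  0.11 ] [-0.0448  0.0031]
```

```bash
python3 -m pendant '[[-1,0,-0.003,0.03,0],[-1,0,0,0.03,0],[-1,0,0,0.02,0],[-1,0,0,0.014,0],[-1,0.008,0,0,0],[-1,0.006,0,0,0],[-1,0,0,0,0]]'; python3 rel.py
python3 -m pendant '[[-1,0.004,0,0,0],[-1,0.004,0,0,0],[-1,0,0,0,0]]'; python3 rel.py
python3 -m pendant '[[-1,0.004,0,0,0],[-1,0.004,0,0,0],[-1,0,0,0,0]]'; python3 rel.py
```

```text
clock: 4.58
tcp_pos: [0.5689, -0.161, 0.1555]
orientation: [0.001, -0.223, 0.975, -0.001]
wrist_force: [1.1, -0.1, 0.3]
finger_gap: 0.0001
grip_force: 0.0
t 4.575 box xy [0.0351 0.0025] z 0.15546086795509412 toolx yaw -154.20137375954195 gap 9.76956858687805e-05 F [ 1.06 -0.07  0.28] F_along 0.9256308923284827
j [-0.41  0.38 -0.08  1.1   0.   -0.86]
clock: 4.95
tcp_pos: [0.5614, -0.164, 0.1544]
orientation: [0.0, -0.224, 0.975, 0.0]
wrist_force: [-0.3, -1.0, 0.4]
finger_gap: -0.0004
grip_force: 0.0
t 4.95 box xy [0.027  0.0031] z 0.15438726206549383 toolx yaw -154.16540493858506 gap -0.00036497437793839906 F [-0.34 -0.99  0.36] F_along -0.7363942092974185
j [-0.42  0.37 -0.1   1.1   0.   -0.87]
clock: 5.32
tcp_pos: [0.5542, -0.1675, 0.1543]
orientation: [0.0, -0.224, 0.975, 0.0]
wrist_force: [0.8, 0.1, -0.5]
finger_gap: -0.0002
grip_force: 0.0
t 5.325 box xy [0.019 0.003] z 0.15431833666844422 toolx yaw -154.16118111602458 gap -0.00022530941531540995 F [ 0.8   0.12 -0.54] F_along 0.773259346571902
j [-0.43  0.36 -0.12  1.09  0.   -0.88]
```

```bash
for i in 1; do python3 -m pendant '[[-1,0.002,0,0,0],[-1,0.002,0,0,0],[-1,0,0,0,0]]'; python3 rel.py; 
python3 -m pendant '[[-1,0.002,0,0,0],[-1,0.002,0,0,0],[-1,0,0,0,0]]'; python3 rel.py; python3 -m pendant '[[-1,0.002,0,0,0],[-1,0.002,0,0,0],[-1,0,0,0,0]]'; python3 rel.py; done | grep "^t"
```

```text
tcp_pos: [0.5509, -0.1692, 0.1544]
t 5.7 box xy [0.0153 0.003 ] z 0.15444355188744693 toolx yaw -154.14981799243625 gap 0.0003677752261288708 F [0.75 1.1  1.06] F_along 1.153901245045812
tcp_pos: [0.5471, -0.171, 0.1544]
t 6.075 box xy [0.0111 0.0029] z 0.15436085773062588 toolx yaw -154.16052459996246 gap -9.37935759755198e-05 F [1.52 1.76 1.55] F_along 2.1351709125532716
tcp_pos: [0.5434, -0.1727, 0.1543]
t 6.45 box xy [0.007 0.003] z 0.1542776618349003 toolx yaw -154.1575605738735 gap 0.00012177482613998093 F [1.14 0.89 0.88] F_along 1.412584885904669
```

```bash
cat > chk.py <<'E'
import sys,io,contextlib
with contextlib.redirect_stdout(io.StringIO()):
    import rel
s=rel.s;F=s["wrist_force"][:2]@rel.u
print("t %.2f x %.4f y %.4f z %.4f F %.1f Fz %.1f"%(s["clock"],rel.d@rel.u,rel.d@rel.v,s["tcp_pos"][2],F,s["wrist_force"][2]))
sys.exit(abs(F)>float(sys.argv[1]))
E
P="python3 -m pendant"; 
python3 -m pendant '[[-1,0.002,0,0,0],[-1,0.002,0,0,0],[-1,0.001,0,0,0],[-1,0,0,0,0]]' >/dev/null; python3 chk.py 6 &&
python3 -m pendant '[[-1,0.0005,0,0,0],[-1,0.0005,0,0,0],[-1,0,0,0,0]]' >/dev/null; python3 chk.py 6 &&
python3 -m pendant '[[-1,0.0005,0,0,0],[-1,0.0005,0,0,0],[-1,0,0,0,0]]' >/dev/null; python3 chk.py 6 &&
python3 -m pendant '[[-1,0.0005,0,0,0],[-1,0.0005,0,0,0],[-1,0,0,0,0]]' >/dev/null; python3 chk.py 6 &&
python3 -m pendant '[[-1,0.0005,0,0,0],[-1,0.0005,0,0,0],[-1,0,0,0,0]]' >/dev/null; python3 chk.py 6 &&
python3 -m pendant '[[-1,0.0005,0,0,0],[-1,0.0005,0,0,0],[-1,0,0,0,0]]' >/dev/null; python3 chk.py 6 
```

```text
t 6.95 x 0.0032 y 0.0031 z 0.1542 F 5.7 Fz -1.1
t 6.95 x 0.0032 y 0.0031 z 0.1542 F 5.7 Fz -1.1
t 6.95 x 0.0032 y 0.0031 z 0.1542 F 5.7 Fz -1.1
t 6.95 x 0.0032 y 0.0031 z 0.1542 F 5.7 Fz -1.1
t 6.95 x 0.0032 y 0.0031 z 0.1542 F 5.7 Fz -1.1
t 6.95 x 0.0032 y 0.0031 z 0.1542 F 5.7 Fz -1.1False
False
False
False
False
False
```

```bash
sed -i 's/sys.exit(\(.*\))$/sys.exit(int(\1))/' chk.py
python3 -m pendant '[[-1,0.0005,0,0,0],[-1,0.0005,0,0,0],[-1,0,0,0,0]]' >/dev/null; python3 chk.py 9 &&
python3 -m pendant '[[-1,0.0005,0,0,0],[-1,0.0005,0,0,0],[-1,0,0,0,0]]' >/dev/null && python3 chk.py 9 &&
python3 -m pendant '[[-1,0.0005,0,0,0],[-1,0.0005,0,0,0],[-1,0,0,0,0]]' >/dev/null && python3 chk.py 9 &&
python3 -m pendant '[[-1,0.0005,0,0,0],[-1,0.0005,0,0,0],[-1,0,0,0,0]]' >/dev/null && python3 chk.py 9 &&
python3 -m pendant '[[-1,0.0005,0,0,0],[-1,0.0005,0,0,0],[-1,0,0,0,0]]' >/dev/null && python3 chk.py 9 &&
python3 -m pendant '[[-1,0.0005,0,0,0],[-1,0.0005,0,0,0],[-1,0,0,0,0]]' >/dev/null && python3 chk.py 9 
```

```text
t 7.33 x 0.0023 y 0.0030 z 0.1542 F 6.3 Fz -1.0
t 7.70 x 0.0013 y 0.0031 z 0.1541 F 6.5 Fz -1.7
t 8.07 x 0.0003 y 0.0031 z 0.1540 F 5.6 Fz -1.9
t 8.45 x -0.0007 y 0.0031 z 0.1539 F 6.1 Fz -2.3
t 8.82 x -0.0017 y 0.0031 z 0.1539 F 6.1 Fz -2.5
t 9.20 x -0.0027 y 0.0032 z 0.1538 F 6.5 Fz -3.0
```

```bash
sed -i 's/^print(/N=float(rel.np.linalg.norm(s["wrist_force"]));print("N %.1f"%N,/; s/abs(F)>/N>/' chk.py; sed -i '1i import numpy' chk.py
python3 -m pendant '[[-1,0.0005,0,0,0],[-1,0.0005,0,0,0],[-1,0,0,0,0]]' >/dev/null; python3 chk.py 9.5 &&
python3 -m pendant '[[-1,0.0005,0,0,0],[-1,0.0005,0,0,0],[-1,0,0,0,0]]' >/dev/null && python3 chk.py 9.5 &&
python3 -m pendant '[[-1,0.0005,0,0,0],[-1,0.0005,0,0,0],[-1,0,0,0,0]]' >/dev/null && python3 chk.py 9.5 &&
python3 -m pendant '[[-1,0.0005,0,0,0],[-1,0.0005,0,0,0],[-1,0,0,0,0]]' >/dev/null && python3 chk.py 9.5 &&
python3 -m pendant '[[-1,0.0005,0,0,0],[-1,0.0005,0,0,0],[-1,0,0,0,0]]' >/dev/null && python3 chk.py 9.5 &&
python3 -m pendant '[[-1,0.0005,0,0,0],[-1,0.0005,0,0,0],[-1,0,0,0,0]]' >/dev/null && python3 chk.py 9.5 &&
python3 -m pendant '[[-1,0.0005,0,0,0],[-1,0.0005,0,0,0],[-1,0,0,0,0]]' >/dev/null && python3 chk.py 9.5 &&
python3 -m pendant '[[-1,0.0005,0,0,0],[-1,0.0005,0,0,0],[-1,0,0,0,0]]' >/dev/null && python3 chk.py 9.5 
```

```text
N 7.0 t 9.57 x -0.0036 y 0.0032 z 0.1538 F 6.4 Fz -2.8
N 7.6 t 9.95 x -0.0047 y 0.0031 z 0.1538 F 6.7 Fz -3.7
N 8.1 t 10.32 x -0.0056 y 0.0031 z 0.1538 F 7.6 Fz -2.7
N 7.1 t 10.70 x -0.0067 y 0.0031 z 0.1538 F 6.5 Fz -3.0
N 6.7 t 11.07 x -0.0076 y 0.0031 z 0.1538 F 6.2 Fz -2.6
N 7.5 t 11.45 x -0.0086 y 0.0031 z 0.1539 F 7.0 Fz -2.5
N 6.7 t 11.82 x -0.0097 y 0.0031 z 0.1539 F 6.2 Fz -2.4
N 7.8 t 12.20 x -0.0106 y 0.0030 z 0.1540 F 7.3 Fz -2.7
```

```bash
python3 -m pendant '[[-1,0.0005,0,0,0],[-1,0.0005,0,0,0],[-1,0,0,0,0]]' >/dev/null; python3 chk.py 9.5 &&
python3 -m pendant '[[-1,0.0005,0,0,0],[-1,0.0005,0,0,0],[-1,0,0,0,0]]' >/dev/null && python3 chk.py 9.5 &&
python3 -m pendant '[[-1,0.0005,0,0,0],[-1,0.0005,0,0,0],[-1,0,0,0,0]]' >/dev/null && python3 chk.py 9.5 &&
python3 -m pendant '[[-1,0.0005,0,0,0],[-1,0.0005,0,0,0],[-1,0,0,0,0]]' >/dev/null && python3 chk.py 9.5 &&
python3 -m pendant '[[-1,0.0005,0,0,0],[-1,0.0005,0,0,0],[-1,0,0,0,0]]' >/dev/null && python3 chk.py 9.5 &&
python3 -m pendant '[[-1,0.0005,0,0,0],[-1,0.0005,0,0,0],[-1,0,0,0,0]]' >/dev/null && python3 chk.py 9.5 &&
python3 -m pendant '[[-1,0.0005,0,0,0],[-1,0.0005,0,0,0],[-1,0,0,0,0]]' >/dev/null && python3 chk.py 9.5 &&
python3 -m pendant '[[-1,0.0005,0,0,0],[-1,0.0005,0,0,0],[-1,0,0,0,0]]' >/dev/null && python3 chk.py 9.5 
```

```text
N 7.3 t 12.57 x -0.0117 y 0.0031 z 0.1539 F 6.7 Fz -2.9
N 7.2 t 12.95 x -0.0126 y 0.0031 z 0.1540 F 6.4 Fz -3.1
N 7.7 t 13.32 x -0.0136 y 0.0030 z 0.1540 F 7.3 Fz -2.2
N 7.0 t 13.70 x -0.0146 y 0.0030 z 0.1540 F 6.2 Fz -3.2
N 7.4 t 14.07 x -0.0156 y 0.0030 z 0.1540 F 7.0 Fz -2.1
N 8.4 t 14.45 x -0.0162 y 0.0030 z 0.1541 F 8.2 Fz -1.9
N 9.3 t 14.82 x -0.0168 y 0.0029 z 0.1541 F 8.7 Fz -3.1
N 12.3 t 15.20 x -0.0172 y 0.0029 z 0.1542 F 11.5 Fz -4.2
```

```bash
python3 -m pendant '[[-1,0.0003,0,0,0],[-1,0,0,0,0]]' >/dev/null; python3 chk.py 30
python3 -m pendant '[[-1,0,0,0,0]]' >/dev/null; python3 chk.py 30
python3 -m pendant '[[-1,0,0,0,0]]' >/dev/null; python3 chk.py 30
```

```text
N 12.9 t 15.45 x -0.0173 y 0.0029 z 0.1542 F 12.2 Fz -4.0
N 12.2 t 15.57 x -0.0173 y 0.0029 z 0.1542 F 11.6 Fz -3.7
N 12.1 t 15.70 x -0.0173 y 0.0029 z 0.1542 F 11.5 Fz -3.7
```

```bash
python3 -m pendant '[[-1,0.0004,0,0,0],[-1,0,0,0,0]]' >/dev/null; python3 chk.py 30
python3 -m pendant '[[-1,0,0,0,0],[-1,0,0,0,0],[-1,0,0,0,0]]' >/dev/null; python3 chk.py 30
python3 -m pendant '[[-1,0,0,0,0],[-1,0,0,0,0],[-1,0,0,0,0],[-1,0,0,0,0]]' >/dev/null; python3 chk.py 30
python3 -m pendant '[[-1,0,0,0,0],[-1,0,0,0,0],[-1,0,0,0,0],[-1,0,0,0,0]]' >/dev/null; python3 chk.py 30
python3 - <<'E'
from h import *
im=save("top","top2.png")[215:265,355:420];im2=save("scene","sc2.png")[215:295,220:330]
a=cv2.resize(im,(520,400));b=cv2.resize(im2,(550,400))
cv2.imwrite("pics/c2.png",np.vstack([cv2.resize(a,(390,300)),cv2.resize(b,(390,284))])[:,:,::-1])
E
```

```text
N 13.2 t 15.95 x -0.0174 y 0.0029 z 0.1542 F 12.5 Fz -4.1
N 13.1 t 16.32 x -0.0174 y 0.0029 z 0.1542 F 12.4 Fz -4.0
N 13.1 t 16.82 x -0.0175 y 0.0029 z 0.1542 F 12.3 Fz -4.5
N 13.7 t 17.32 x -0.0174 y 0.0029 z 0.1542 F 12.8 Fz -4.7
```

View pics/c2.png

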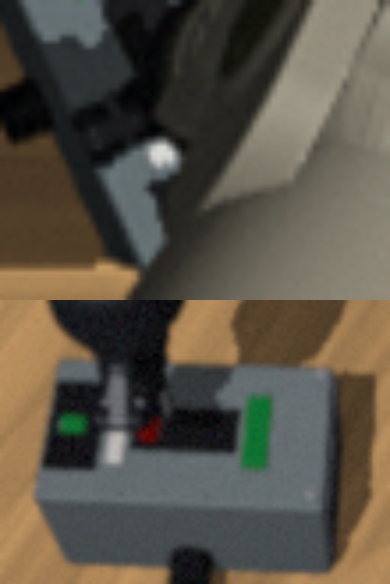

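Window shows green at composite (70,423), with the lever at the OFF stop. It was held at about 13 N for 1.4 s. Next I back off, lift over and come down on the OFF side.

```bash
python3 -m pendant '[[-1,-0.005,0,0,0],[-1,-0.010,0,0,0],[-1,0,0,-0.025,0],[-1,0,0,-0.025,0],[-1,0.02,0,0,0],[-1,0.03,0,0,0],[-1,0.0155,0,0,0],[-1,0,0,0,0]]' >/dev/null; python3 chk.py 30
python3 - <<'E'
import rel
from h import *
s=env.get_state();im=save("wrist","w3.png")
cv2.imwrite("pics/c3.png",np.vstack([im[:,120:520],cv2.resize(save("scene","sc3.png")[215:295,220:330],(400,200))])[:,:,::-1])
E
```

```text
N 1.0 t 18.43 x -0.0722 y 0.0032 z 0.2038 F 0.6 Fz -0.0
t 18.425 box xy [-0.0722  0.0032] z 0.20379418524843773 toolx yaw -154.26490496684576 gap 0.00012199609795497031 F [ 0.88 -0.44 -0.05] F_along 0.5979912089520827
j [-0.57  0.22 -0.19  1.16  0.   -1.02]
```

View pics/c3.png

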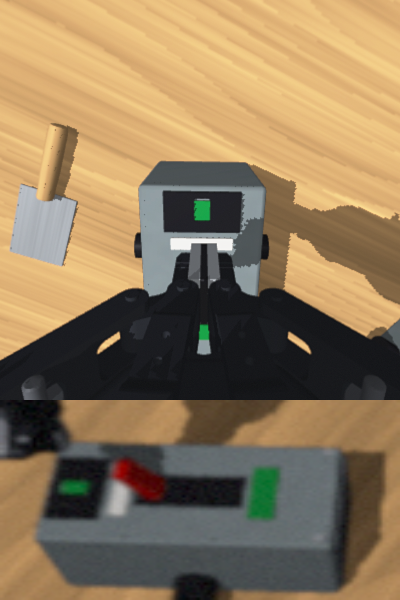

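The window is green, lower panel (75,487), and the lever stayed OFF with its tip at (120,465). The fingers are clear on the OFF side, so I descend and push ON.

```bash
python3 -m pendant '[[-1,0,0,0.02,0],[-1,0,0,0.02,0],[-1,0,0,0.01,0],[-1,0,0,0,0]]' >/dev/null; python3 chk.py 5 &&
python3 -m pendant '[[-1,-0.004,0,0,0],[-1,-0.004,0,0,0],[-1,-0.004,0,0,0],[-1,-0.004,0,0,0],[-1,0,0,0,0]]' >/dev/null && python3 chk.py 9 &&
python3 -m pendant '[[-1,-0.003,0,0,0],[-1,-0.003,0,0,0],[-1,-0.003,0,0,0],[-1,-0.003,0,0,0],[-1,0,0,0,0]]' >/dev/null && python3 chk.py 9 &&
python3 -m pendant '[[-1,-0.003,0,0,0],[-1,-0.003,0,0,0],[-1,-0.003,0,0,0],[-1,-0.003,0,0,0],[-1,0,0,0,0]]' >/dev/null && python3 chk.py 9 &&
python3 -m pendant '[[-1,-0.003,0,0,0],[-1,-0.003,0,0,0],[-1,-0.003,0,0,0],[-1,-0.003,0,0,0],[-1,0,0,0,0]]' >/dev/null && python3 chk.py 9 &&
python3 -m pendant '[[-1,-0.003,0,0,0],[-1,-0.003,0,0,0],[-1,0,0,0,0]]' >/dev/null && python3 chk.py 9
```

```text
N 0.8 t 19.02 x -0.0708 y 0.0034 z 0.1536 F 0.6 Fz -0.0
N 0.7 t 19.65 x -0.0546 y 0.0029 z 0.1543 F 0.1 Fz -0.5
N 1.3 t 20.27 x -0.0425 y 0.0030 z 0.1542 F -1.0 Fz 0.8
N 1.1 t 20.90 x -0.0305 y 0.0030 z 0.1542 F -0.3 Fz 0.9
N 0.9 t 21.52 x -0.0184 y 0.0030 z 0.1542 F 0.3 Fz -0.7
N 1.2 t 21.90 x -0.0126 y 0.0031 z 0.1543 F -0.9 Fz 0.7
```

```bash
python3 -m pendant '[[-1,-0.001,0,0,0],[-1,-0.001,0,0,0],[-1,-0.001,0,0,0]]' >/dev/null && python3 chk.py 6 &&
python3 -m pendant '[[-1,-0.001,0,0,0],[-1,-0.001,0,0,0],[-1,0,0,0,0]]' >/dev/null && python3 chk.py 6 &&
python3 -m pendant '[[-1,-0.001,0,0,0],[-1,-0.001,0,0,0]]' >/dev/null && python3 chk.py 6 &&
python3 -m pendant '[[-1,-0.001,0,0,0],[-1,-0.001,0,0,0]]' >/dev/null && python3 chk.py 6 &&
python3 -m pendant '[[-1,-0.001,0,0,0],[-1,-0.001,0,0,0]]' >/dev/null && python3 chk.py 6 &&
python3 -m pendant '[[-1,-0.001,0,0,0],[-1,-0.001,0,0,0]]' >/dev/null && python3 chk.py 6 &&
python3 -m pendant '[[-1,-0.001,0,0,0],[-1,-0.001,0,0,0]]' >/dev/null && python3 chk.py 6 &&
python3 -m pendant '[[-1,-0.001,0,0,0],[-1,-0.001,0,0,0]]' >/dev/null && python3 chk.py 6 &&
python3 -m pendant '[[-1,-0.001,0,0,0],[-1,-0.001,0,0,0]]' >/dev/null && python3 chk.py 6 &&
python3 -m pendant '[[-1,-0.001,0,0,0],[-1,-0.001,0,0,0]]' >/dev/null && python3 chk.py 6
```

```text
N 1.6 t 22.27 x -0.0100 y 0.0030 z 0.1542 F -1.5 Fz 0.6
N 2.3 t 22.65 x -0.0078 y 0.0030 z 0.1542 F -1.7 Fz 0.1
N 2.2 t 22.90 x -0.0060 y 0.0030 z 0.1542 F -1.7 Fz -0.8
N 2.8 t 23.15 x -0.0039 y 0.0031 z 0.1542 F -2.7 Fz -0.4
N 2.6 t 23.40 x -0.0019 y 0.0032 z 0.1542 F -2.5 Fz -0.7
N 2.8 t 23.65 x 0.0001 y 0.0031 z 0.1542 F -2.6 Fz -0.9
N 2.2 t 23.90 x 0.0021 y 0.0031 z 0.1543 F -2.0 Fz -0.9
N 2.4 t 24.15 x 0.0041 y 0.0030 z 0.1543 F -2.2 Fz -1.0
N 1.3 t 24.40 x 0.0062 y 0.0030 z 0.1543 F -0.7 Fz -1.0
N 2.6 t 24.65 x 0.0082 y 0.0030 z 0.1543 F -2.3 Fz -1.3
```

```bash
python3 -m pendant '[[-1,-0.002,0,0,0],[-1,-0.002,0,0,0],[-1,-0.002,0,0,0],[-1,-0.002,0,0,0]]' >/dev/null && python3 chk.py 5 &&
python3 -m pendant '[[-1,-0.001,0,0,0],[-1,-0.001,0,0,0],[-1,-0.001,0,0,0]]' >/dev/null && python3 chk.py 5 &&
python3 -m pendant '[[-1,-0.001,0,0,0],[-1,-0.001,0,0,0]]' >/dev/null && python3 chk.py 5 &&
python3 -m pendant '[[-1,-0.0005,0,0,0],[-1,-0.0005,0,0,0]]' >/dev/null && python3 chk.py 5 &&
python3 -m pendant '[[-1,-0.0005,0,0,0],[-1,-0.0005,0,0,0]]' >/dev/null && python3 chk.py 5 &&
python3 -m pendant '[[-1,-0.0005,0,0,0],[-1,-0.0005,0,0,0]]' >/dev/null && python3 chk.py 5 &&
python3 -m pendant '[[-1,-0.0005,0,0,0],[-1,-0.0005,0,0,0]]' >/dev/null && python3 chk.py 5 &&
python3 -m pendant '[[-1,-0.0005,0,0,0],[-1,-0.0005,0,0,0]]' >/dev/null && python3 chk.py 5 &&
python3 -m pendant '[[-1,-0.0005,0,0,0],[-1,-0.0005,0,0,0]]' >/dev/null && python3 chk.py 5 &&
python3 -m pendant '[[-1,-0.0005,0,0,0],[-1,-0.0005,0,0,0]]' >/dev/null && python3 chk.py 5
```

```text
N 2.7 t 25.15 x 0.0162 y 0.0030 z 0.1543 F -2.5 Fz -0.9
N 1.8 t 25.52 x 0.0191 y 0.0030 z 0.1543 F -1.7 Fz -0.4
N 1.1 t 25.77 x 0.0211 y 0.0030 z 0.1543 F -1.0 Fz -0.1
N 1.1 t 26.02 x 0.0221 y 0.0030 z 0.1543 F -0.6 Fz -0.8
N 2.1 t 26.27 x 0.0231 y 0.0030 z 0.1543 F -2.0 Fz -0.5
N 2.5 t 26.52 x 0.0241 y 0.0030 z 0.1543 F -2.2 Fz -0.8
N 1.7 t 26.77 x 0.0251 y 0.0030 z 0.1543 F -1.7 Fz 0.4
N 5.5 t 27.02 x 0.0254 y 0.0031 z 0.1542 F -5.4 Fz 1.0
```

```bash
python3 -m pendant '[[-1,-0.0005,0,0,0],[-1,-0.0005,0,0,0],[-1,0,0,0,0]]' >/dev/null; python3 chk.py 9 && python3 -m pendant '[[-1,-0.0005,0,0,0],[-1,0,0,0,0]]' >/dev/null; python3 chk.py 30
```

```text
N 7.8 t 27.40 x 0.0255 y 0.0031 z 0.1542 F -7.6 Fz 1.5
N 9.3 t 27.65 x 0.0256 y 0.0031 z 0.1541 F -8.9 Fz 2.3
```

Firmly at the ON stop. I back off, lift and look.

```bash
python3 -m pendant '[[-1,0.004,0,0,0],[-1,0.012,0,0,0],[-1,0,0,-0.03,0],[-1,0,0,-0.04,0],[-1,0,0,-0.04,0],[-1,0.03,0,-0.02,0],[-1,0.03,0,0,0],[-1,0,0,0,0]]' >/dev/null; python3 chk.py 30
python3 - <<'E'
from h import *
im=save("scene","sc4.png")
cv2.imwrite("pics/c4.png",np.vstack([cv2.resize(im[90:390,150:480],(550,400)),cv2.resize(im[215:295,220:330],(550,200))])[:,:,::-1])
E
```

```text
N 1.5 t 28.65 x -0.0497 y 0.0029 z 0.2851 F 1.3 Fz -0.5
```

View pics/c4.png

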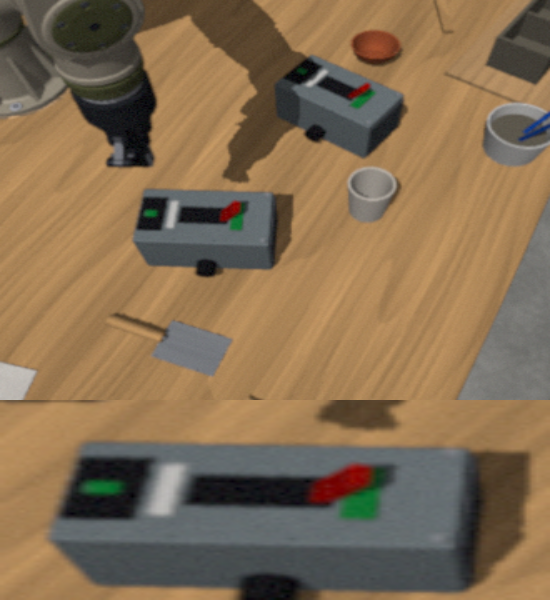

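The lever is fully ON, leaning over the green mark at (350,480). The window is green at (100,488). The other box and the loose things are unchanged, and the robot is clear.

```bash
python3 -c "
from workcell import env
print(env.hand_in())"
```

```text
the job is handed in; nothing more can be done
None
```

The tripped kiln switch is reset and handed in: pushed to the OFF stop until the flag turned green, held there at about 13 N for over a second (peak reading 13.7 N), then thrown fully ON and released, with the other kiln still on and the pots and tool untouched.

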